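# Clear up after tea on the TV cabinet

## Task

The guests have left: tidy the five things scattered on the cabinet. Stand both glass cups upright on the green tray, setting them down rather than dropping them, put both wrapped candies in the red candy box and the brown paper tea brick in the pale wooden box. Leave the teapot and the steel canister where they are.

Things in the scene. Friction and masses are not known exactly. Their poses are not given: they have to be found in the camera images.
- cup_amber: small amber tinted glass tea cup without a handle, empty, upright: 60 mm tall, outer diameter 42 mm at the foot widening to 52 mm at the rim, wall 3 mm; about 90 g. Origin: centre of its underside; z up through the mouth.
- cup_blue: small blue tinted glass tea cup without a handle, empty, upright: 60 mm tall, outer diameter 42 mm at the foot widening to 52 mm at the rim, wall 3 mm; about 90 g. Origin: centre of its underside; z up through the mouth.
- candy_pink: wrapped candy, pink wrapper with flared twisted ends: firm block 36 (x) x 24 (y) x 18 (z) mm, the thin soft-looking ends reach 27 mm either way along x from the middle and do not resist the fingers; 20 g. Origin: centre of its underside; z up.
- candy_yellow: wrapped candy, yellow wrapper with flared twisted ends: firm block 36 (x) x 24 (y) x 18 (z) mm, the thin soft-looking ends reach 27 mm either way along x from the middle and do not resist the fingers; 20 g. Origin: centre of its underside; z up.
- tea_brick: small brick of pressed tea in brown paper with a pale paper band round its middle: 50 (x) x 32 (y) x 22 (z) mm, 45 g. Origin: centre of its underside; z up.
- tray: flat green melamine tray, fixed: outside 130 (x) x 190 (y) mm, rim 18 mm high, walls and floor 4 mm thick. Origin: centre of its underside; z up.
- candy_box: red plastic candy box, fixed, open: outside 120 (x) x 140 (y) x 40 (z) mm, walls and floor 4 mm thick. Its flap lid is hinged on the +x rim and stands stiffly half raised, leaning away from the opening: it runs 110 mm outwards and up at 40 degrees above level, its tip about 120 mm above the cabinet top. Origin: centre of the box's underside; z up.
- tea_box: pale wooden open tea box, fixed: outside 120 (x) x 130 (y) x 40 (z) mm, walls and floor 6 mm thick. Origin: centre of its underside; z up.
- teapot: white ceramic teapot, a bystander, loose: body 112 mm across, 105 mm tall; spout to +y and handle to -y reach about 90 mm from the middle. Origin: centre of its underside; z up.
- canister: closed stainless steel tea canister, a bystander, loose: 83 mm across, 119 mm tall. Origin: centre of its underside; z up.
There are look-alikes about, which are no part of the job. Of the things that look like the cup_blue, take the one that is farthest to the robot's left at the start.

How it is judged:
At the end, for the whole second after the job is handed in: Both cups stand on the tray floor, upright within 0.15 rad, centres within 45 mm (tray x) and 75 mm (tray y) of its centre; both candies lie in the candy box and the tea brick in the wooden box, undersides less than 35 mm above the box's underside; all five at rest (below 0.02 m/s) (x of cup_amber in the frame of tray between -0.045 and 0.045 m and y of cup_amber in the frame of tray between -0.075 and 0.075 m and z of each of cup_amber, cup_blue in the frame of tray below 0.01 m and angle between each of cup_amber, cup_blue's own z axis and vertical below 0.15 rad and x of cup_blue in the frame of tray between -0.045 and 0.045 m and y of cup_blue in the frame of tray between -0.075 and 0.075 m and x of candy_pink in the frame of candy_box between -0.056 and 0.056 m and y of candy_pink in the frame of candy_box between -0.066 and 0.066 m and z of each of candy_pink, candy_yellow in the frame of candy_box below 0.035 m and x of candy_yellow in the frame of candy_box between -0.056 and 0.056 m and y of candy_yellow in the frame of candy_box between -0.066 and 0.066 m and x of tea_brick in the frame of tea_box between -0.054 and 0.054 m and y of tea_brick in the frame of tea_box between -0.059 and 0.059 m and z of tea_brick in the frame of tea_box below 0.035 m and linear speed of each of cup_amber, cup_blue, candy_pink, candy_yellow, tea_brick below 0.02 m/s); the robot touches nothing.
It fails at once if the teapot was shoved or tipped (distance of teapot from where it was at the start of the episode above 0.02 m or angle between teapot's own z axis and vertical above 0.35 rad).
It fails at once if the tea canister was shoved or tipped (distance of canister from where it was at the start of the episode above 0.02 m or angle between canister's own z axis and vertical above 0.35 rad).
It fails at once if a glass cup was let go in mid-air (height (world z) of cup_amber above 0.05 m and contact force between the fingers and cup_amber below 0.05 N).
It fails at once if a glass cup was let go in mid-air (height (world z) of cup_blue above 0.05 m and contact force between the fingers and cup_blue below 0.05 N).
It also fails if it takes over 120 s, if anything falls off the work surface, if the arm or the gripper's body presses on something with over 40 N, if the wrist force passes 120 N, or if a joint passes its speed limit or range.

## Robot

A 7-joint arm with a two-finger parallel gripper is mounted at the origin on the work surface. World frame = base frame: x ahead of the robot, y to its left, z up, the work surface at z = 0. Lengths are in m, angles in rad, forces in N, time in s.
With the tool pointing down it reaches from about 0.425 to 0.95 m from the base axis. Payload 4.7 kg.
Tool frame: the origin (TCP) lies on the centre line of the jaws, within the pads' length; the fingertips stand 19 mm ahead of it and the grasp point (between the pads) is the TCP; z points along the fingers, x is the direction in which the jaws open and shut, and the axes are right-handed (so a half turn about z gives the same grasp; the last joint's range is limited). The gripper opens to 87 mm and grips with 3 to 60 N. Pads are 19 mm wide; open, the fingers measure 117 mm over their backs; the gripper's body (75 mm by 190 mm) begins 51 mm behind the grasp point.
Start: joints at [-1.132, 0.469, -0.049, 1.532, 0.024, 1.141, -0.082], TCP at [0.304, 0.603, 0.242] pointing down, gripper open.
Joint ranges: [-2.59, 2.59], [-0.33, 1.99], [-1.39, 1.29], [0.1, 2.45], [-1.04, 4.18], [0.21, 1.99], [-2.66, 2.66]. Speed limits (rad/s): [2.57, 2.57, 3.14, 3.14, 3.14, 3.14, 3.14].

## Interface

Orientations are given as [roll, pitch, yaw] about the fixed x, y, z axes, in that order (R = Rz(yaw) Ry(pitch) Rx(roll)).
In Python, from plant import bot, readout, eyes, job gives the robot as it stands. Calls block until the motion is done:
- bot.move_ptp(position, orientation): joint-space move of the TCP to a pose.
- bot.line_to(position, frame=None, v=0.15, force_limit=None): straight line of the TCP; frame=None keeps the orientation; v is the mean speed in m/s. With force_limit (N) it stops when the force on the tool has changed by that much, and returns True; else False.
- bot.goto_joints(angles): joint-space move.
- bot.open_jaws() and bot.clamp(): open the fingers fully, or close them until they stop; the grip force is fixed at half the most.
- bot.wait(seconds).
- bot.inverse_kinematics(position, orientation): joint angles nearest the present ones, or None.
- readout.sense(): the state.
- eyes.read_camera(name): name is "scene" or "top"; returns a dict with "color" (420x560x3 uint8, red, green, blue), "intrinsics" (3x3 intrinsics, pixels), "R" (3x3) and "t" (3): a world point X has camera coordinates R X + t. Camera axes: x right, y down, z forward; pixel columns grow to the right and rows downward; lengths in m; the calibration is good to about 2 mm. A picture is of the moment at which its call begins. There is no depth.
A pose or a line that the arm cannot do raises bot.PlanningError and nothing moves.
- job.job_done(): hands the job in, once; it reports no verdict.
The state is a dict: "clock": time; "joint_positions": joint angles; "qvel": joint speeds; "joint_torque": joint torques, N m; "tool_pos": TCP position; "tcp_rot": TCP orientation; "wrist_force": force on the tool from outside, world axes, zero at the start; "ft_torque": the same for the moment, N m; "gripper_width": finger opening in m.
Only numpy, scipy, OpenCV 4.12 (cv2) and the standard library are available. Lean on these libraries where they do the work, as an engineer would, in place of code of your own. Each camera call takes 0.05 s, during which the arm holds its last target. There are 200 camera calls.

## Working session

There is one attempt and no reset: what is moved stays moved. The work goes in short steps, each a Python script; the robot and the scene stay as the last script left them, time stands still between calls to the robot, and variables do not carry over. Pictures are saved under pics/ and viewed, about 12 in all and at most 16, crops included, and the job is handed in when it is done.

```bash
ls; mkdir -p pics
python3 - <<'E'
from plant import bot, readout, eyes, job
import cv2,numpy as np,pickle
d={}
for n in("scene","top"):
    f=eyes.read_camera(n); d[n]=f
    cv2.imwrite(f"pics/{n}0.png",cv2.resize(f["color"][:,:,::-1],(800,600),interpolation=cv2.INTER_CUBIC))
    print(n,f["intrinsics"].tolist(),f["R"].round(4).tolist(),f["t"].round(4).tolist(),"C",(-f["R"].T@f["t"]).round(3))
pickle.dump(d,open("cam0.pkl","wb"))
s=readout.sense();print(s["clock"],s["tool_pos"],s["tcp_rot"],s["gripper_width"])
E
```

```text
pics
scene [[420.04421298106337, 0.0, 275.9413203043842], [0.0, 420.04421298106337, 206.7267171657446], [0.0, 0.0, 1.0]] [[-0.7692, 0.639, -0.0003], [0.4091, 0.492, -0.7685], [-0.4909, -0.5913, -0.6398]] [0.3959, -0.1683, 1.4319] C [1.076 0.676 0.787]
top [[486.50615783223486, 0.0, 281.0598153886755], [0.0, 486.50615783223486, 203.67652993011208], [0.0, 0.0, 1.0]] [[-0.0298, -0.9995, -0.0117], [-0.9955, 0.0307, -0.09], [0.0903, 0.0089, -0.9959]] [0.0253, 0.4992, 1.5633] C [ 0.357 -0.004  1.602]
0.1 [0.30416258 0.60202336 0.24060312] [3.14150017e+00 1.75819348e-03 1.10303854e+00] 0.0871225291749952
```

View pics/scene0.png

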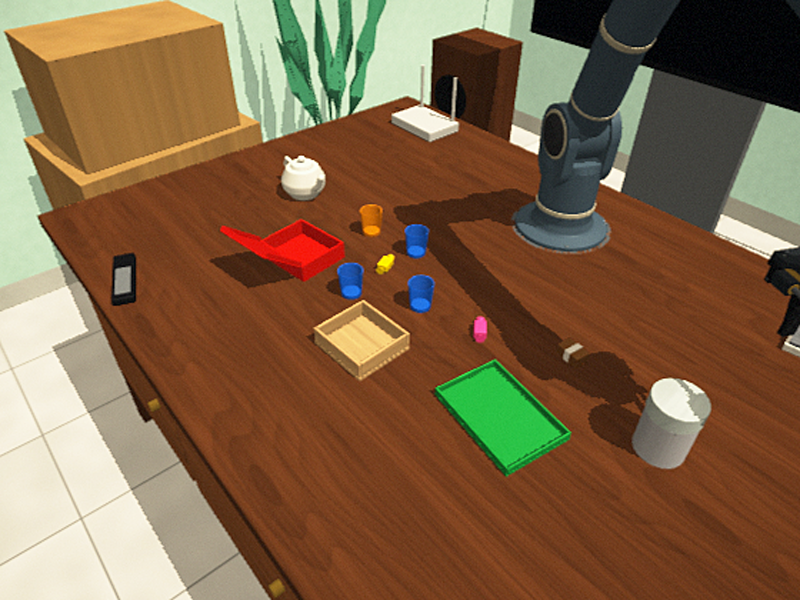

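View pics/top0.png

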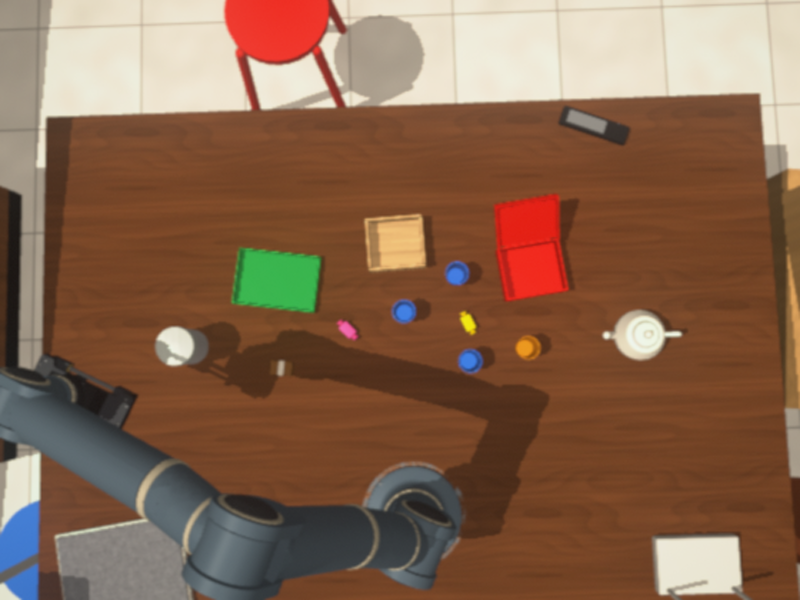

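```bash
cat > vis.py <<'E'
import cv2,numpy as np,pickle
from scipy.optimize import least_squares
HSV={"pink":((155,110,110),(174,255,255)),"yellow":((24,150,110),(34,255,255)),"amber":((9,190,130),(20,255,255)),
 "blue":((105,150,60),(125,255,255)),"green":((50,120,60),(75,255,255)),"red":((0,225,110),(4,255,255)),"wood":((13,60,140),(24,160,255))}
def blobs(rgb,c,amin=25):
    m=cv2.inRange(cv2.cvtColor(rgb,cv2.COLOR_RGB2HSV),*map(np.array,HSV[c]))
    n,l,s,ce=cv2.connectedComponentsWithStats(m)
    return [(s[i,4],ce[i],l==i) for i in range(1,n) if s[i,4]>=amin]
def proj(f,X):
    p=f["intrinsics"]@(f["R"]@np.asarray(X,float).T+f["t"][:,None]); return (p[:2]/p[2]).T
def tri(obs):  # obs: list of (frame,uv)
    r=least_squares(lambda X:np.concatenate([proj(f,X[None])[0]-uv for f,uv in obs]),[.6,.1,.03])
    return r.x,np.abs(r.fun).max()
def onplane(f,uv,z):
    d=f["R"].T@np.linalg.solve(f["intrinsics"],[*uv,1]); C=-f["R"].T@f["t"]
    return C+d*(z-C[2])/d[2]
def crop(f,x0,y0,x1,y1,name,k=5):
    im=cv2.resize(f["color"][y0:y1,x0:x1,::-1],None,fx=k,fy=k,interpolation=cv2.INTER_CUBIC)
    for x in range((x0//20+1)*20,x1,20):
        cv2.line(im,((x-x0)*k,0),((x-x0)*k,8),(255,255,255),1);cv2.putText(im,str(x),((x-x0)*k-10,20),0,.4,(255,255,255),1)
    for y in range((y0//20+1)*20,y1,20):
        cv2.line(im,(0,(y-y0)*k),(8,(y-y0)*k),(255,255,255),1);cv2.putText(im,str(y),(10,(y-y0)*k+4),0,.4,(255,255,255),1)
    cv2.imwrite("pics/"+name,im)
E
python3 - <<'E'
from vis import *
d=pickle.load(open("cam0.pkl","rb"))
for n in d:
    for c in HSV:
        print(n,c,[(int(a),ce.round(1).tolist()) for a,ce,_ in blobs(d[n]["color"],c)])
crop(d["top"],155,135,410,285,"top_c.png",3)
crop(d["scene"],215,130,415,270,"scene_c.png",4)
crop(d["scene"],215,210,415,340,"scene_d.png",4)
E
```

```text
scene pink [(141, [335.7, 230.2])]
scene yellow [(79, [269.9, 182.8])]
scene amber [(320, [259.8, 153.6]), (26, [106.8, 281.7]), (49, [142.7, 305.1]), (43, [193.3, 409.9]), (25, [364.2, 413.4])]
scene blue [(316, [291.1, 167.8]), (367, [245.0, 195.6]), (382, [294.1, 204.8])]
scene green [(1095, [206.3, 38.4]), (1094, [233.5, 35.8]), (658, [255.4, 34.7]), (4026, [351.2, 291.0])]
scene red [(1807, [205.4, 173.4])]
scene wood [(2252, [78.4, 20.8]), (30, [87.6, 64.4]), (79, [123.7, 86.4]), (1018, [97.7, 107.3]), (31, [88.9, 127.3]), (94, [401.2, 149.1]), (1802, [253.9, 237.0])]
top pink [(116, [242.9, 230.5])]
top yellow [(95, [327.5, 225.6])]
top amber [(254, [369.2, 243.0])]
top blue [(152, [319.8, 191.6]), (145, [282.9, 217.7]), (162, [328.9, 252.2]), (853, [13.2, 375.9]), (335, [17.4, 408.8])]
top green [(2268, [193.4, 195.7])]
top red [(1522, [371.0, 158.2])]
top wood [(25, [408.0, 69.1]), (26, [437.7, 68.1]), (25, [288.0, 73.0]), (38, [101.9, 79.4]), (140, [554.7, 124.8]), (1578, [276.0, 169.3]), (747, [555.1, 238.9]), (36, [436.4, 222.6]), (51, [443.5, 247.3]), (171, [101.7, 342.5]), (70, [133.7, 367.8])]
```

View pics/top_c.png

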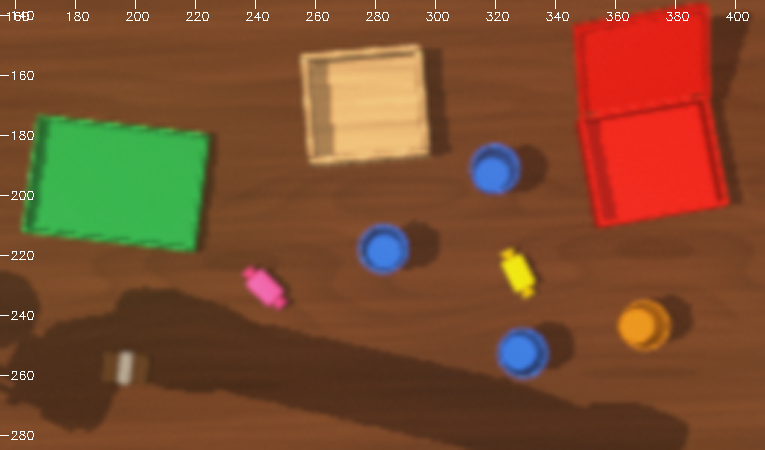

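View pics/scene_c.png

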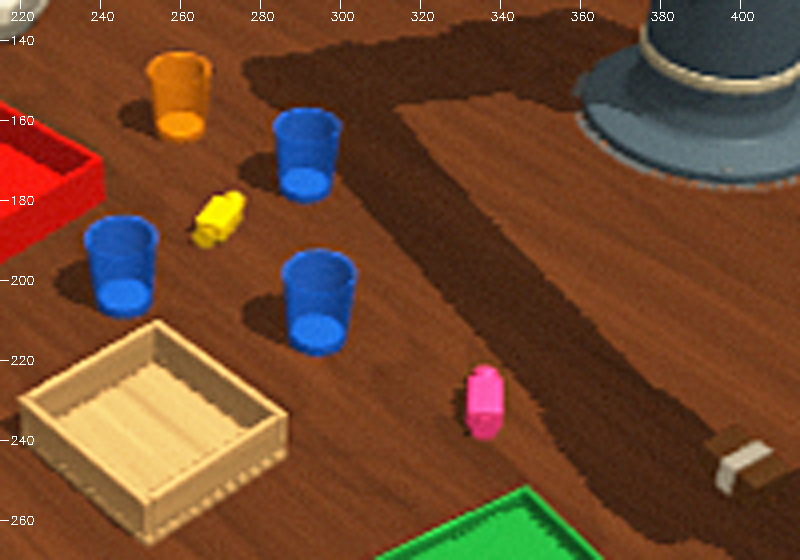

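View pics/scene_d.png

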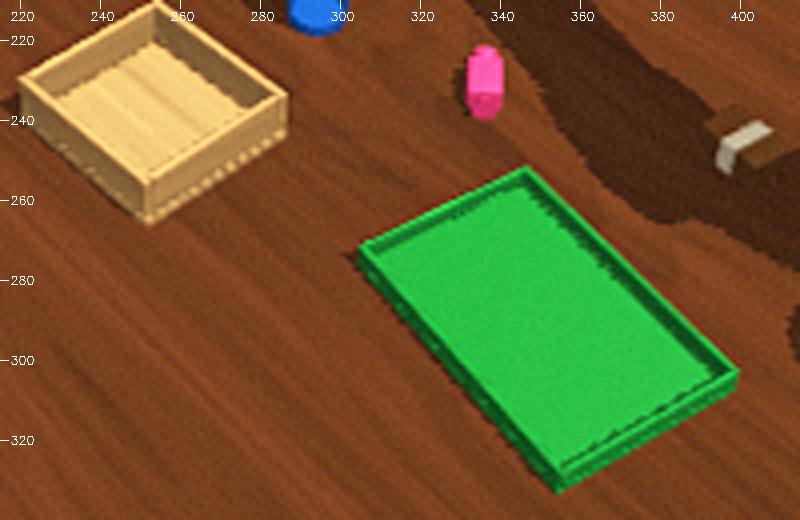

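Pictures so far: 5. The top crop shows the tray, the wooden box, the red box with its lid towards +x, pink candy (243,230), yellow candy (327,226), amber cup (369,243) and the brick lying in shadow at (196,258). There are three blue cups at top pixels (320,191), (283,218) and (329,252). Image left is +y, so (283,218), which is (294,205) in the scene view, should be the one meant. I'll check that by triangulating.

```bash
cat > measure.py <<'E'
from vis import *
d=pickle.load(open("cam0.pkl","rb")); T,S=d["top"],d["scene"]
tc=lambda p:np.array(p)/3+[155,135]
sc=lambda p:np.array(p)/4+[215,130]; sd=lambda p:np.array(p)/4+[215,210]; sv=lambda p:np.array(p)*.7
def show(n,a,b):
    X,e=tri([(T,a),(S,b)]); print(n,X.round(4),"res px",round(e,2)); return X
print("boxes, rim corners")
for n,h,tops,scs in [("tea",.04,[(301,55),(418,45),(430,154),(310,164)],[sc((150,484)),sc((20,400)),sc((157,321)),sc((288,412))]),
 ("tray",.018,[(38,116),(209,133),(197,250),(22,233)],[sd((560,471)),sd((360,245)),sd((527,167)),sd((738,373))]),
 ("red",.04,[(580,120),(710,97),(729,204),(600,227)],[sv((304,262)),None,sv((303,221)),sv((345,240))])]:
    for a,b in zip(tops,scs):
        if b is not None: show(n,tc(a),b)
    P=np.array([onplane(T,tc(a),h)[:2] for a in tops]); 
    xa=(P[0]+P[1]-P[2]-P[3])/2; ya=(P[0]+P[3]-P[1]-P[2])/2
    print(n,"centre",P.mean(0).round(4),"size",np.linalg.norm(xa).round(3),np.linalg.norm(ya).round(3),"yaw",np.degrees([np.arctan2(xa[1],xa[0]),np.arctan2(-ya[0],ya[1])]).round(1))
print("rims"); 
for n,a,b in [("blueA",(384,249),(319.5,274)),("blueB",(495,169),(121.5,240)),("blueC",(523,353),(307,131)),("amber",(644,325),(179.5,75))]: show(n,tc(a),sc(b))
print("small")
for n in("pink","yellow"):
    (_,a,m),(_,b,_)=max(blobs(T["color"],n),key=lambda t:t[0]),max(blobs(S["color"],n),key=lambda t:t[0])
    show(n,a,b)
    v,u=np.nonzero(m); P=np.array([onplane(T,q,.012)[:2] for q in zip(u,v)]); w,V=np.linalg.eigh(np.cov(P.T))
    print("  on plane .012",P.mean(0).round(4),"axis",np.degrees(np.arctan2(V[1,1],V[0,1])).round(1),"sd mm",(1e3*w**.5).round(1))
show("brick band",tc((124.5,368)),sc((747,459)))
p,q=[onplane(T,tc(x),.022)[:2] for x in((127,352),(122,384))]; print("band dir",np.degrees(np.arctan2(*(p-q)[::-1])).round(1),np.linalg.norm(p-q))
show("teapot",(448,233),(212,123));show("can",(124,242),(476,279))
E
python3 measure.py
python3 - <<'E'
from vis import *
d=pickle.load(open("cam0.pkl","rb"))
crop(d["top"],180,240,215,275,"brick.png",16) if 0 else None
a=d["scene"]["color"][225:265,380:420,::-1];b=d["top"]["color"][240:280,176:216,::-1]
im=np.hstack([cv2.resize(x,(400,400),interpolation=cv2.INTER_CUBIC) for x in(a,b)])
cv2.imwrite("pics/brick.png",np.clip(im*1.8,0,255).astype(np.uint8))
E
```

```text
boxes, rim corners
tea [0.6628 0.0885 0.0504] res px 0.13
tea [ 0.6732 -0.0386  0.0352] res px 0.03
tea [ 0.5536 -0.0477  0.0324] res px 0.02
tea [0.5462 0.0825 0.0357] res px 0.08
tea centre [0.609  0.0212] size 0.12 0.129 yaw [3.8 3.1]
tray [0.6118 0.3813 0.0146] res px 0.12
tray [0.5858 0.1948 0.0136] res px 0.33
tray [0.457  0.2118 0.0099] res px 0.63
tray [0.4836 0.4007 0.0107] res px 0.19
tray centre [0.5345 0.2956] size 0.129 0.191 yaw [-7.6 -7.4]
red [ 0.5833 -0.2093  0.0471] res px 0.08
red [ 0.4877 -0.3668  0.0302] res px 0.71
red [ 0.4674 -0.2261  0.0423] res px 0.25
red centre [ 0.5367 -0.2887] size 0.117 0.142 yaw [7.6 8.3]
rims
blueA [0.4506 0.0052 0.0541] res px 0.08
blueB [ 0.5326 -0.1158  0.0528] res px 0.05
blueC [ 0.3363 -0.1381  0.0509] res px 0.15
amber [ 0.362  -0.2671  0.0506] res px 0.12
small
pink [0.4172 0.1374 0.0081] res px 0.17
  on plane .012 [0.4166 0.1375] axis -136.4 sd mm [ 7.2 13.9]
yellow [ 0.4239 -0.1387  0.0139] res px 0.06
  on plane .012 [ 0.4242 -0.139 ] axis -154.9 sd mm [ 7.1 11.7]
brick band [0.3327 0.2901 0.0158] res px 0.05
band dir -9.8 0.03465136127549269
teapot [ 0.3868 -0.5165  0.0495] res px 0.28
can [0.387  0.498  0.1093] res px 0.97
```

View pics/brick.png

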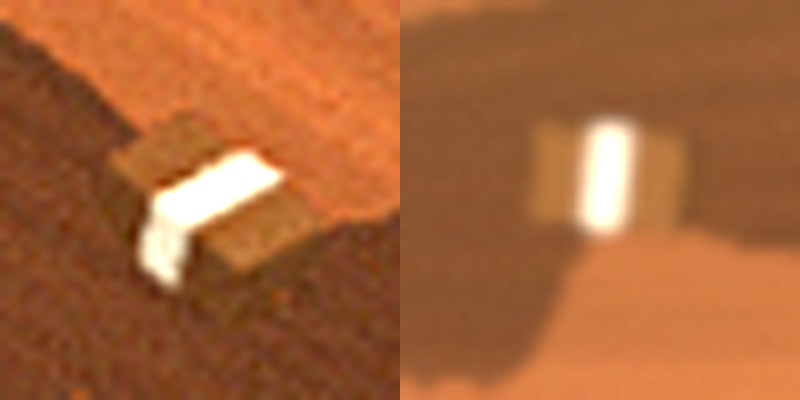

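Picture 6 (brick, brightened) shows it centred at scene (401.7,244) and top (196.8,257.6), with the band along its short side. The triangulated blue cups have y = +0.005, −0.116 and −0.138, so blueA at (0.451, 0.005) is farthest left and is the target. Heights come out about 6 mm low in every measurement, which is within the pixel error at this resolution.

Next I'll check that every pose is reachable, then start with the brick.

```bash
cat > h.py <<'E'
from plant import bot, readout, eyes, job
import numpy as np,cv2
from vis import *
UP=.2
def ori(deg): return [np.pi,0,np.radians(deg)]
def box(c,yaw,x,y):
    a=np.radians(yaw);return [c[0]+x*np.cos(a)-y*np.sin(a),c[1]+x*np.sin(a)+y*np.cos(a)]
TEA,TRAY,RED=((.609,.0212),3.5),((.5345,.2956),-7.5),((.5367,-.2887),8)
def report(tag):
    s=readout.sense();print(tag,"t",round(s["clock"],1),"tcp",s["tool_pos"].round(3),"w",round(s["gripper_width"],4),"F",s["wrist_force"].round(1))
def pick(xy,z,deg):
    bot.move_ptp([*xy,UP],ori(deg)); bot.line_to([*xy,z+.03],v=.25)
    hit=bot.line_to([*xy,z],v=.06,force_limit=8); report(f"down hit={hit}")
    bot.clamp(); report("clamped"); bot.line_to([*xy,UP],v=.2); report("lifted")
def place(xy,z,deg,gentle=False):
    bot.move_ptp([*xy,UP],ori(deg)); bot.line_to([*xy,z+.03],v=.2)
    hit=bot.line_to([*xy,z],v=.04,force_limit=4 if gentle else 10); report(f"placed hit={hit}")
    bot.open_jaws(); report("open"); bot.line_to([*xy,UP],v=.2)
def snap(n):
    f=eyes.read_camera(n); return f
E
cat > plan.py <<'E'
from h import *
JOBS={"brick":((.333,.290),.022,-9.8,box(*TEA,0,0),.036,48.5),
"pink":((.4169,.1375),.021,-46.4,box(*RED,-.012,.03),.063,-82),
"yellow":((.4241,-.139),.021,-64.9,box(*RED,-.012,-.03),.063,-82),
"blue":((.4508,.0052),.04,0,box(*TRAY,0,-.042),.0445,-7.5),
"amber":((.3625,-.268),.04,0,box(*TRAY,0,.042),.0445,-7.5)}
E
python3 - <<'E'
from plan import *
for n,(p,z,a,q,zq,b) in JOBS.items():
    r=[]
    for xy,zz,deg in((p,UP,a),(p,z,a),(q,UP,b),(q,zq,b)):
        j=bot.inverse_kinematics([*xy,zz],ori(deg)); r.append(None if j is None else np.round(j,2).tolist())
    print(n,np.round(q,3),*r,sep="\n  ")
E
```

```text
brick
  [0.609 0.021]
  [-1.04, 0.13, 0.25, 2.12, -0.04, 0.9, -0.94]
  [-0.97, 0.45, 0.19, 2.26, -0.19, 0.45, -0.79]
  [-0.37, 0.41, 0.35, 1.76, -0.16, 1.0, 0.89]
  [-0.27, 0.61, 0.23, 1.87, -0.21, 0.68, 0.92]
pink
  [ 0.521 -0.261]
  [-0.84, 0.13, 0.46, 2.14, -0.07, 0.89, -1.14]
  [-0.68, 0.46, 0.33, 2.27, -0.33, 0.45, -0.89]
  [-0.35, 0.54, 1.05, 1.85, -0.53, 1.07, -0.53]
  [-0.27, 0.74, 0.96, 1.95, -0.8, 0.89, -0.31]
yellow
  [ 0.529 -0.32 ]
  [-0.57, 0.18, 0.9, 2.14, -0.18, 0.9, -0.7]
  [-0.33, 0.55, 0.71, 2.27, -0.71, 0.55, -0.2]
  [-0.2, 0.58, 1.0, 1.76, -0.55, 1.1, -0.45]
  [-0.22, 0.87, 1.08, 1.86, -0.92, 1.01, -0.16]
blue
  [0.529 0.254]
  [-0.54, 0.15, 0.49, 2.11, -0.09, 0.9, -0.0]
  [-0.37, 0.43, 0.33, 2.24, -0.28, 0.51, 0.17]
  [-0.76, 0.37, 0.31, 1.81, -0.14, 0.98, -0.52]
  [-0.71, 0.57, 0.25, 1.92, -0.22, 0.67, -0.45]
amber
  [0.54  0.337]
  [-0.27, 0.2, 0.93, 2.13, -0.2, 0.91, 0.78]
  [-0.23, 0.66, 1.04, 2.26, -0.91, 0.73, 1.46]
  [-0.83, 0.45, 0.28, 1.69, -0.14, 1.02, -0.63]
  [-0.78, 0.63, 0.22, 1.8, -0.19, 0.73, -0.59]
```

```bash
cat > go.py <<'E'
import sys
from plan import *
for n in sys.argv[1:]:
    p,z,a,q,zq,b=JOBS[n]; print(n); pick(p,z,a)
    if readout.sense()["gripper_width"]<.012: print("MISSED");break
    place(q,zq,b,n in("blue","amber"))
f=eyes.read_camera("top")
E
python3 go.py brick
```

```text
brick
down hit=False t 2.7 tcp [0.333 0.29  0.022] w 0.087 F [-1.4 -0.2 -0.2]
clamped t 3.6 tcp [0.333 0.29  0.022] w 0.032 F [0.1 0.2 0.3]
lifted t 4.7 tcp [0.332 0.289 0.199] w 0.0318 F [-0.5 -0.  -0.9]
placed hit=False t 8.0 tcp [0.609 0.021 0.036] w 0.0316 F [-0.2  0.1 -0.5]
open t 9.1 tcp [0.609 0.021 0.036] w 0.0869 F [ 0.4 -0.  -0. ]
```

Gripped at 32 mm and released low in the box. Candies next.

```bash
python3 go.py pink yellow
python3 - <<'E'
from h import *
t,s=snap("top"),snap("scene")
a=cv2.resize(t["color"][130:280,155:410],(765,450)[:2],interpolation=cv2.INTER_CUBIC)
cv2.imwrite("pics/mid_top.png",a[:,:,::-1])
crop(s,150,130,350,270,"mid_scene.png",4)
E
```

```text
pink
down hit=False t 13.3 tcp [0.417 0.137 0.021] w 0.0871 F [ 0.6 -0.1  1.1]
clamped t 14.3 tcp [0.417 0.137 0.021] w 0.024 F [-0.   0.  -0.4]
lifted t 15.4 tcp [0.416 0.137 0.199] w 0.0237 F [-0.1  0.3 -1.1]
placed hit=False t 18.5 tcp [ 0.521 -0.261  0.063] w 0.0235 F [-0.  -0.2  0.8]
open t 19.7 tcp [ 0.521 -0.261  0.063] w 0.0871 F [0.9 0.3 0.3]
yellow
down hit=False t 22.6 tcp [ 0.424 -0.139  0.021] w 0.0872 F [-0.1 -0.  -0.8]
clamped t 23.6 tcp [ 0.424 -0.139  0.021] w 0.0236 F [-0.3  0.7 -1. ]
lifted t 24.7 tcp [ 0.423 -0.139  0.199] w 0.0237 F [ 0.3  0.2 -0.6]
placed hit=False t 27.1 tcp [ 0.529 -0.32   0.063] w 0.0241 F [ 0.5 -0.7 -0.4]
open t 28.4 tcp [ 0.529 -0.32   0.063] w 0.0865 F [ 0.2 -0.1 -0.3]
```

View pics/mid_scene.png

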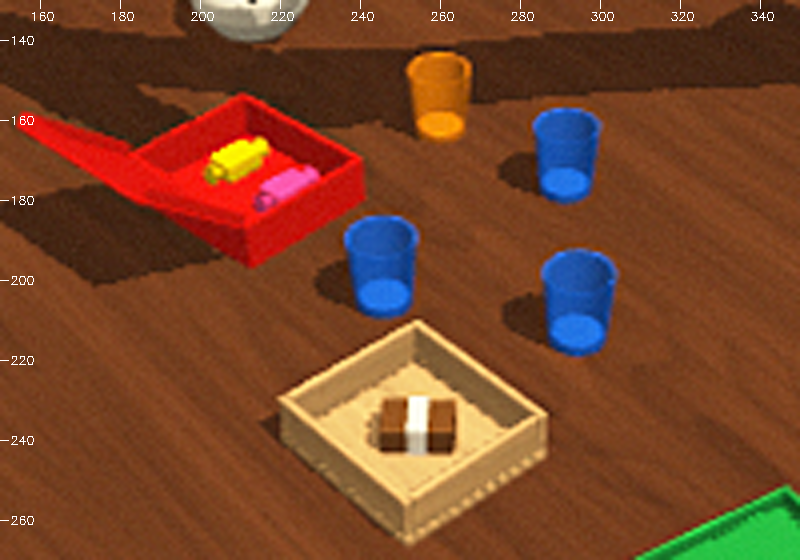

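Picture 7: the brick lies flat in the wooden box at (252,236). Yellow (209,170) and pink (222,177) are both inside the red box, and the cups haven't moved. The target blue cup is still at (294,205). Now the blue cup, set down under force control.

```bash
python3 - <<'E'
s=open('h.py').read()
s=s.replace("""    hit=bot.line_to([*xy,z],v=.04,force_limit=4 if gentle else 10); report(f"placed hit={hit}")
""","""    for k in range(4 if gentle else 1):
        hit=bot.line_to([*xy,z],v=.02 if gentle else .04,force_limit=4 if gentle else 10); report(f"placed hit={hit}")
        if readout.sense()["tool_pos"][2]<z+.003: break
""")
open('h.py','w').write(s)
p=open('plan.py').read().replace(".0445",".0432");open('plan.py','w').write(p)
E
python3 go.py blue
```

```text
blue
down hit=False t 31.9 tcp [0.451 0.005 0.04 ] w 0.0869 F [ 0.5  0.2 -0.2]
clamped t 32.6 tcp [0.451 0.005 0.04 ] w 0.0499 F [0.5 0.3 3.5]
lifted t 33.6 tcp [0.45  0.005 0.199] w 0.0497 F [ 0.6 -0.2 -0.5]
placed hit=True t 36.7 tcp [0.529 0.254 0.044] w 0.0498 F [-0.1  0.3  5.6]
open t 37.6 tcp [0.528 0.254 0.043] w 0.0868 F [ 0.9 -1.1 -0.7]
```

```bash
python3 go.py amber
python3 - <<'E'
from h import *
bot.move_ptp([.45,.1,.4],ori(0)); bot.wait(.5); report("park")
t,s=snap("top"),snap("scene"); pickle.dump({"top":t,"scene":s},open("cam1.pkl","wb"))
crop(s,150,120,420,340,"end_scene.png",3)
E
```

```text
amber
down hit=False t 41.9 tcp [ 0.362 -0.268  0.04 ] w 0.0872 F [ 0.1 -0.2 -0.3]
clamped t 42.6 tcp [ 0.363 -0.268  0.04 ] w 0.0498 F [0.6 1.2 3.6]
lifted t 43.6 tcp [ 0.362 -0.267  0.199] w 0.0499 F [ 0.8  0.8 -1. ]
placed hit=True t 48.0 tcp [0.54  0.337 0.044] w 0.0497 F [ 0.3 -0.5  5.3]
open t 48.9 tcp [0.539 0.337 0.043] w 0.0868 F [-0.1 -0.4 -0.2]
park t 51.6 tcp [0.45 0.1  0.4 ] w 0.0872 F [-0.2  0.5 -1. ]
```

View pics/end_scene.png

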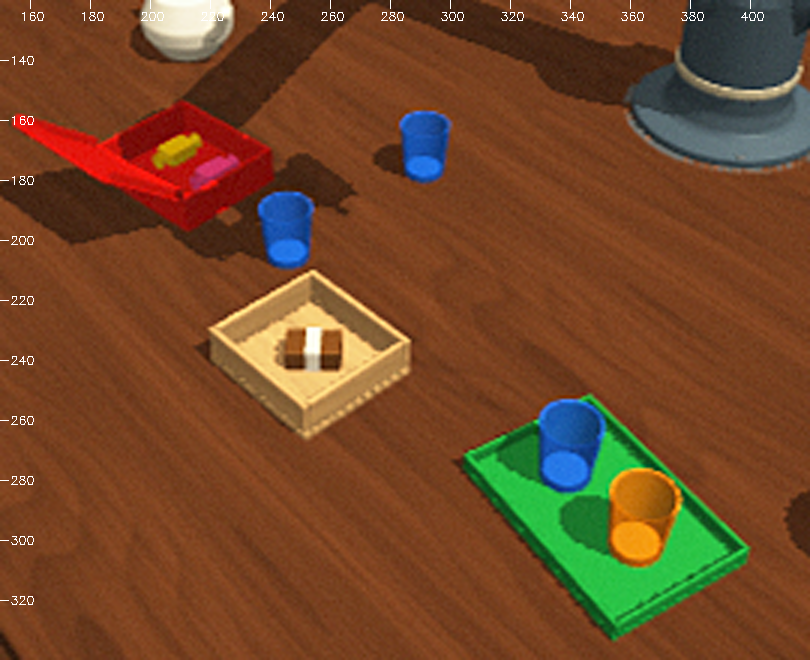

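Picture 8: both cups stand upright on the tray (blue foot (339,277), amber foot (362,301)), and the brick and candies are in their boxes. The cups look nearer the tray's −x edge than I intended, so I'll check the numbers before handing in.

Run:
```python
from vis import *
d=pickle.load(open("cam1.pkl","rb"));d0=pickle.load(open("cam0.pkl","rb"));S=d["scene"];T=d["top"]
c=np.array([.5345,.2956]);a=np.radians(-7.5);R=np.array([[np.cos(a),-np.sin(a)],[np.sin(a),np.cos(a)]])
for n,uv in(("blue",(339,277)),("amber",(362,301))):
    print(n,"scene foot",((onplane(S,uv,.007)[:2]-c)@R).round(4))
for n in("blue","amber"):
    for A,ce,_ in blobs(T["color"],n): print(n,A,"top",((onplane(T,ce,.02)[:2]-c)@R).round(4))
for k,(x0,y0,x1,y1) in (("scene",(185,95,240,145)),):
    print("teapot diff",np.abs(d[k]["color"][y0:y1,x0:x1].astype(int)-d0[k]["color"][y0:y1,x0:x1]).mean(), "canister",np.abs(d[k]["color"][262:330,440:500].astype(int)-d0[k]["color"][262:330,440:500]).mean())
crop(T,60,135,460,285,"end_top.png",2)
```

```text
blue scene foot [ 0.0009 -0.0386]
amber scene foot [0.0014 0.0454]
blue 163 top [ 0.0559 -0.4093]
blue 164 top [-0.138  -0.4572]
blue 852 top [-0.6303  0.5057]
blue 335 top [-0.7288  0.4769]
amber 65 top [ 0.0748 -0.6106]
amber 143 top [0.0016 0.045 ]
teapot diff 4.675636363636364 canister 9.713071895424836
```

View pics/end_top.png

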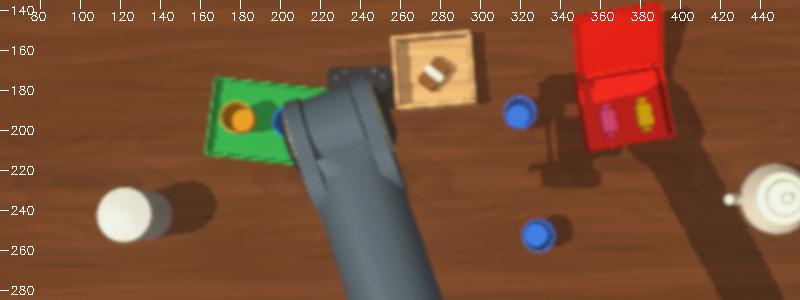

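Picture 9: amber sits on the tray at (178,194). The arm hides the blue cup here, but the scene view puts it within 7 mm of centre in x and y = −39 mm. Canister and teapot are where they started, and everything is well inside tolerance.

```bash
python3 -c "
from plant import job,bot
bot.wait(.5); print(job.job_done())"
```

```text
the job is handed in; nothing more can be done
None
```

All five things are tidied and the job is handed in at about 52 s on the robot's clock. `job_done` gives no verdict.

- **Cups:** both were set down under force control, with contact felt at the expected height. The blue cup I took is the leftmost of the three look-alikes, at y = +0.005 m against −0.116 and −0.138 m. In the final pictures both stand upright on the tray.

| Cup | tray x (mm) | tray y (mm) | Views used |
|---|---|---|---|
| blue | 1 | −39 | scene only |
| amber | 1 to 2 | 45 | scene and top |

- **Candies and brick:** both candies lie in the red box. The brick lies flat in the wooden box.
- **Bystanders:** the teapot and canister looked unmoved by eye. The pixel comparison I ran on them was inconclusive.
- **What disagreed or wasn't confirmed:**
  - Heights measured from the two views mostly came out 4–9 mm below the text's values. I used the text's heights, and the contact heights when setting down the cups agreed with them.
  - In the final top view the arm hid the blue cup, so its final position rests on the scene view alone.
  - In my last message before handing in, I said the blue cup was "within 7 mm of centre in x". The measured figure was about 1 mm.

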